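Slide the tile board past the posts into the drying rack

ROBOT

A 6-joint arm with a two-finger parallel gripper is mounted at the origin on the work surface. World frame = base frame: x ahead of the robot, y to its left, z up, the work surface at z = 0. Lengths are in mm, angles in rad, forces in N, time in s.
With the tool pointing down it reaches from about 350 to 1000 mm from the base axis. Payload 7.1 kg.
Tool frame: the origin (TCP) lies midway between the tips of the shut fingers; the grasp point (between the pads) lies 19 mm behind it; z points along the fingers, y is the direction in which the jaws open and shut (so a half turn about z gives the same grasp; the last joint's range is limited). The gripper opens to 85 mm and grips with 20 to 120 N. Pads are 22 mm wide; open, the fingers measure 114 mm over their backs; the gripper's body (76 mm by 85 mm) begins 54 mm behind the grasp point. The pads swing forward as they close: fully open they stand 13 mm farther back than shut.
Start: joints at [1.087, 0.423, 1.63, -0, 1.089, -0.019], TCP at [280.12, 558.693, 201.819] pointing down, gripper open.
Joint ranges: [-3, 3], [-0.9, 2.11], [0.09, 2.58], [-1.31, 4.45], [0.11, 2.69], [-2.54, 2.54]. Speed limits (rad/s): [2.39, 2.39, 3.01, 3.14, 3.14, 3.14].

INTERFACE

Orientations are given as a rotation vector (axis times angle).
In Python, from station import arm gives the robot as it stands. The module is installed in compiled form; this text tells all that it offers.
- The arm moves only by the tool apply_moves, never from a script. Its argument "moves" is a list of rows, each a list of 6 numbers: the shift along the tool's x, y, z normalised to -1 to 1, where 1 is 0.2 m, then the turn, a rotation vector about the tool's x, y, z normalised to -1 to 1, where 1 is pi/2 rad. A call has 1 to 10 rows; each row is the pose to reach, as a shift and turn from the pose measured when the call began, along the tool's axes at that moment; what a row does not reach only later rows make up. A row lasts 1/10 s, in which the tool goes at most 50 mm and 8.59 degrees, less where a joint would pass 70% of its speed; a pose out of reach is approached as far as the arm can. A call with a number of a shift or a turn outside -1 to 1 is refused whole. A call with a gripper value outside its range is refused whole. "fingers" is the closure, from 0 (fully open) to 1 (shut), set as the call begins (left out, the last holds). The fingers move at their own pace and stop on an object; "force" is the grip in N (left out, the last holds). Time passes only in rows, so rows that repeat a pose let the fingers close. It gives the time, the measured TCP pose, the force and the opening at its end, in the units of the state.
- arm.observe(): the state, without advancing time (a new reading comes with each control period).
- arm.get_image(name): name is "side" or "top"; returns a dict with "img" (480x640x3 uint8, red, green, blue), "depth" (480x640 float32, mm along the optical axis (not along the pixel's ray), 0 where there is no reading), "intrinsics" (3x3 intrinsics, pixels), "R" (3x3) and "t" (3): a world point X has camera coordinates R X + t. Camera axes: x right, y down, z forward; pixel columns grow to the right and rows downward; lengths in mm; the calibration is good to about 2 mm. A picture is of the moment at which its call begins.
- arm.close_job(): hands the job in, once; it reports no verdict.
The state is a dict: "time_s": time; "q": joint angles; "joint_vel": joint speeds; "joint_torque": joint torques, N m; "tcp_pos": TCP position; "tool_rot": TCP orientation; "ft_force": force on the tool from outside, world axes, zero at the start; "wrist_torque": the same for the moment, N m; "finger_gap": finger opening in mm.
Only numpy, scipy, OpenCV 4.12 (cv2) and the standard library are available. Lean on these libraries where they do the work, as an engineer would, in place of code of your own. Each camera call takes 0.05 s, during which the arm holds its last target. There are 200 camera calls.

TASK

Push the narrow wooden ware board, with its four drying tiles staying on it, along the bench into the drying rack: angle one end in behind a front post, then swing the other end in past the other post, until the board lies flush against the rack's back rail along its whole length. Only push it with the fingers, never grip or lift it, and leave the jar, the brush pot and the loop tool where they are.

Things in the scene. Friction and masses are not known exactly. Their poses are not given: they have to be found in the camera images.
- rack: Bottom tier of a wooden stacking drying rack, fixed on the bench; no floor, open above and towards the robot. Origin: on the bench, middle of its mouth, in line with the front posts' front faces; x points into the rack (away from the robot), y along the mouth to the left. Side rails 18 mm thick, 36 mm high, x 0 to 200 mm, inner faces at |y| = 204 mm. Mouth between the front posts 316 mm.
- left_post (a point): Top of the left front post's block (its centre, 48 mm above the bench; rack x = 23 mm, y = 181 mm). The post is 46 x 46 mm square, so it spans rack x 0 to 46 mm and y 158 to 204 mm, and touches the side rail; a round spigot, 22 mm across, stands 12 mm above it. The right front post (y = -181 mm) mirrors it.
- back_rail (a point): Middle of the back rail's front face at its top edge (rack x = 136 mm, y = 0, 36 mm above the bench). The rail is 18 mm thick and runs along the rack's y from side rail to side rail. Between it and the rear faces of the front posts lies the lane for the board, 90 mm deep (rack x 46 to 136 mm) and 408 mm long. Two more posts, 60 mm high with spigot, stand behind it.
- board: Loose narrow plywood ware board, 336 mm long (its y axis), 64 mm wide (its x axis), 16 mm thick, about 0.26 kg, flat on the bench; it carries four tiles and is longer than the rack's mouth is wide. Origin: centre of its underside. It starts in front of the rack, 40 to 105 mm right of the mouth's middle, its y axis within 0.3 rad of the rack's y.
- board_left (a point): Middle of the board's end face at its +y end (168 mm from the board's origin), 8 mm above its underside.
- board_right (a point): Middle of the board's end face at its -y end (168 mm from the board's origin), 8 mm above its underside.
- tile0: White clay tile lying loose on the board, 46 x 46 x 8 mm with a 22 mm round boss 3 mm high on top, 35 g. Origin: centre of its underside (16 mm above the bench on the board). Starts 117 mm from the board's middle towards its +y end.
- tile1: A tile like tile0; starts 39 mm from the board's middle towards its +y end.
- tile2: A tile like tile0; starts 39 mm from the board's middle towards its -y end.
- tile3: A tile like tile0; starts 117 mm from the board's middle towards its -y end.
- jar: Bystander: white lidded slip jar, 64 mm across, 85 mm high. Origin: centre of its underside. It stands beside the work, on the left or on the right.
- brush_pot: Bystander: white pot, 68 mm across, 85 mm high, with brushes standing up to 185 mm. Origin: centre of its underside. It stands on the other side of the work from the jar.
- loop_tool: Bystander: trimming tool lying on the bench, wooden handle 110 mm long, 16 mm thick, and a wire loop, 175 mm long in all along its x axis. Origin: under its middle. It lies near the robot on the left.

How it is judged (in metres and radians):
On the way:
1. one end of the board is behind the line of the front posts while its other end is still outside the rack (((x of board_left in the frame of rack above 0.06 m and x of board_right in the frame of rack below 0.02 m) or (x of board_right in the frame of rack above 0.06 m and x of board_left in the frame of rack below 0.02 m))), for 0.1 s.
At the end, for the whole second after the job is handed in: The board lies flat and at rest on the bench inside the rack, behind the front posts, with both of its ends within 7 mm of flush against the back rail, and all four tiles still lie on it (x of each of board_left, board_right in the frame of rack above 0.097 m and x of board in the frame of rack below 0.108 m and height (world z) of board below 0.004 m and angle between board's own z axis and vertical below 0.03 rad and height (world z) of tile0 between 0.012 and 0.022 m and height (world z) of tile1 between 0.012 and 0.022 m and height (world z) of tile2 between 0.012 and 0.022 m and height (world z) of tile3 between 0.012 and 0.022 m and linear speed of board below 0.01 m/s); the robot touches nothing.
It fails at once if the board is lifted or tipped (an end more than 12 mm up) (height (world z) of any of board_left, board_right above 0.02 m or angle between board's own z axis and vertical above 0.1 rad).
It fails at once if the fingers straddle the board to grip it (the grasp point comes down inside its outline) (x of the grasp point in the frame of board between -0.022 and 0.022 m and y of the grasp point in the frame of board between -0.155 and 0.155 m and z of the grasp point in the frame of board below 0.032 m).
It fails at once if a tile falls off the board or is lifted from it (height (world z) of any of tile0, tile1, tile2, tile3 below 0.01 m or height (world z) of any of tile0, tile1, tile2, tile3 above 0.035 m).
It fails at once if the jar, the brush pot or the loop tool is moved by more than 20 mm (distance of any of jar, brush_pot, loop_tool from where it was at the start of the episode above 0.02 m).
It also fails if it takes over 72 s, if anything falls off the work surface, if the arm or the gripper's body presses on something with over 40 N, if the wrist force passes 120 N, or if a joint passes its speed limit or range.

## Working session

There is one attempt and no reset: what is moved stays moved. The work goes in short steps, Python scripts to look and compute and a tool call to move; the robot and the scene stay as the last step left them, time stands still between calls to the robot, and variables do not carry over. Pictures are saved under pics/ and viewed, about 8 in all and at most 12, crops included, and the job is handed in when it is done.

Besides the shell and the picture viewer there is one more tool, called after "Emit:" as name(argument=value, ...) on one line, values as JSON. apply_moves: Moves the arm, as the interface text tells. Scaled input: -1 to 1 covers 0.2 m each way for a shift and pi/2 rad each way for a turn. Its arguments: {"type":"object","properties":{"moves":{"type":"array","items":{"type":"array","items":{"type":"number","minimum":-1,"maximum":1}}},"fingers":{"type":"number"},"force":{"type":"number"}},"required":["moves"]}

```bash
mkdir -p pics
cat > h.py <<'E'
import numpy as np, cv2
from station import arm
def grab(n,fn=None):
    d=arm.get_image(n)
    np.savez(f'last_{n}.npz',**d)
    if fn: cv2.imwrite(f'pics/{fn}.png',d['img'][:,:,::-1])
    return d
def ray(d,uv,z):
    uv=np.atleast_2d(uv).astype(float)
    K=np.array(d['intrinsics']);R=np.array(d['R']);t=np.array(d['t'])
    dirs=(R.T@np.linalg.inv(K)@np.c_[uv,np.ones(len(uv))].T).T
    c=-R.T@t
    return c+dirs*((z-c[2])/dirs[:,2])[:,None]
def proj(d,X):
    X=np.atleast_2d(X);p=(np.array(d['intrinsics'])@(np.array(d['R'])@X.T+np.array(d['t'])[:,None])).T
    return p[:,:2]/p[:,2:]
def cloud(d):
    z=d['depth'];v,u=np.mgrid[:480,:640];K=np.array(d['intrinsics'])
    P=np.linalg.inv(K)@np.stack([u.ravel(),v.ravel(),np.ones(u.size)])*z.ravel()
    X=(np.array(d['R']).T@(P-np.array(d['t'])[:,None])).T.reshape(480,640,3);X[z==0]=np.nan
    return X
E
python3 - <<'E'
from h import *
for n in('top','side'):
    d=grab(n,n+'0');print(n,d['intrinsics'],-np.array(d['R']).T@d['t'],np.round(d['R'],2))
s=arm.observe();print(s)
E
```

```text
top [[441.72539864   0.         319.92325318]
 [  0.         441.72539864 241.97419848]
 [  0.           0.           1.        ]] [ 330.99255393  -32.06390364 1031.07730402] [[ 0.02 -1.    0.01]
 [-0.98 -0.02 -0.17]
 [ 0.17 -0.   -0.98]]
side [[512.16369304   0.         325.55331748]
 [  0.         512.16369304 238.96515701]
 [  0.           0.           1.        ]] [ 484.38908643 -912.84365294  949.6376676 ] [[ 1.   -0.03  0.01]
 [-0.02 -0.71 -0.71]
 [ 0.03  0.7  -0.71]]
{'time_s': 0.1, 'q': array([ 1.08697535e+00,  4.23774302e-01,  1.63060633e+00,  1.20234661e-05,
        1.08861742e+00, -1.89945577e-02]), 'joint_vel': array([ 1.91031293e-03,  9.20739795e-05, -2.69995720e-03,  8.84788408e-04,
        9.15033554e-04,  6.37267910e-04]), 'joint_torque': array([-7.05228831e-05, -5.58421111e+01, -2.82445693e+01, -1.10269543e-04,
        2.94354824e-03,  3.24982204e-05]), 'tcp_pos': array([279.88793008, 558.22566942, 201.12013654]), 'tool_rot': array([-7.23517565e-01, -3.05677294e+00,  2.13378550e-03]), 'ft_force': array([-1.36080796, -0.17872537, -0.19325513]), 'wrist_torque': array([ 0.0096357 ,  0.0153305 , -0.02063518]), 'finger_gap': 85.50722912805786}
```

View pics/top0.png

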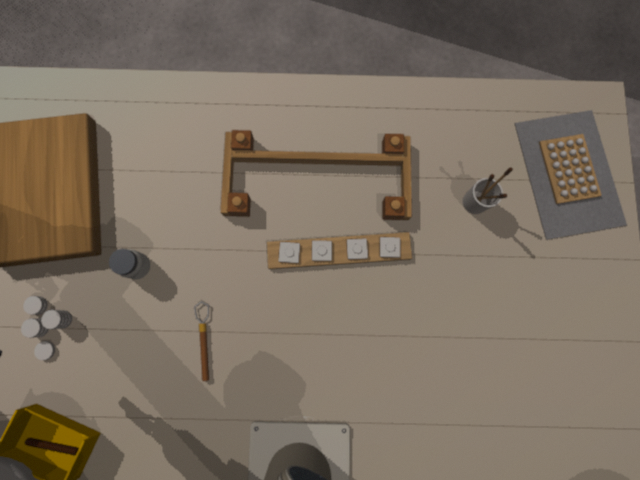

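View pics/side0.png

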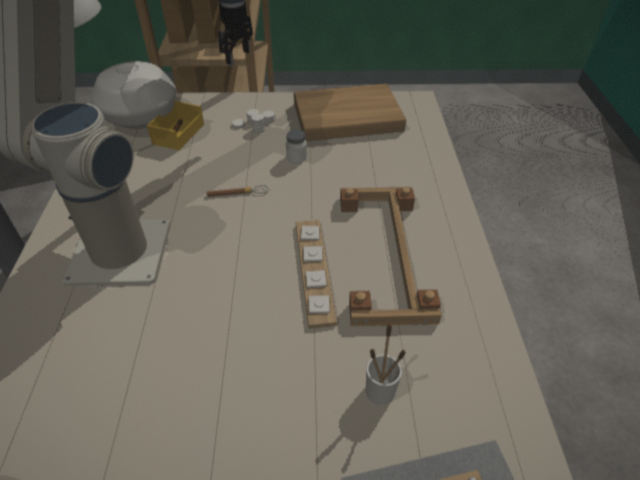

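Top view: rack posts (front) at about (237,203) and (396,207), back rail along row ~157; board spans (267,250)–(411,242), jar (125,262), brush pot (485,195), loop tool (204,340). The side view agrees.

```bash
cat > m.py <<'E'
from h import *
def tiles(d,z=27):
    """tile tops by white blobs on the board -> world centres"""
    return
def boardmask(d):
    h=cv2.cvtColor(d['img'],cv2.COLOR_RGB2HSV);X=cloud(d)
    return h,X
E
python3 - <<'E'
from h import *
for n in('top','side'):
    d=dict(np.load(f'last_{n}.npz'));X=cloud(d);h=cv2.cvtColor(d['img'],cv2.COLOR_RGB2HSV)
    pts={'top':dict(bench=(300,310),board=(305,250),tile=(357,249),postL=(237,203),postR=(396,207),rail=(320,157),bgR=(450,240),jar=(125,262)),
         'side':dict(bench=(200,300),board=(313,266),tile=(315,279),postL=(349,195),postR=(360,298),rail=(402,240),jar=(296,137))}[n]
    for k,(u,v) in pts.items(): print(n,k,h[v,u],d['img'][v,u],np.round(X[v,u],1))
    print('bench z sd',np.nanstd(X[300:320,290:310,2]) if n=='top' else np.nanstd(X[300:310,190:210,2]))
E
```

```text
top bench [ 16  51 140] [140 127 112] [352.6   7.   -0.7]
top board [ 16 121 131] [131 103  69] [489.9  -1.2  19. ]
top tile [ 16  18 156] [156 151 145] [ 494.3 -121.4   23.8]
top postL [ 16 134 131] [131  98  62] [588.5 155.3  56. ]
top postR [ 16 133 130] [130  98  62] [ 586.9 -205.8   60.3]
top rail [ 16 135 119] [119  89  56] [712.3 -30.9  32.3]
top bgR [ 16  48 139] [139 127 113] [ 525.3 -344.8   -1. ]
top jar [113  13  77] [73 74 77] [444.2 382.9  85.1]
bench z sd 1.7205518527145949
side bench [ 19  38 140] [140 132 119] [ 225.7 -160.7   -2.4]
side board [ 17  85 129] [129 111  86] [491.3 -77.6  16.5]
side tile [ 25  19 151] [151 149 140] [ 495.2 -129.1   28.1]
side postL [15 94 76] [76 62 48] [593.2 151.9  46.7]
side postR [ 16  98 117] [117  96  72] [ 592.8 -212.9   59.3]
side rail [ 16  98 120] [120  99  74] [717.3  -9.4  32.5]
side jar [90  7 76] [74 76 76] [448.7 376.1  84.4]
bench z sd 1.7412445264786356
```

```bash
cat > m.py <<'E'
from h import *
def sel(d,zlo,zhi,box,smin=0):
    X=cloud(d);S=cv2.cvtColor(d['img'],cv2.COLOR_RGB2HSV)[:,:,1]
    x0,x1,y0,y1=box
    return ((X[...,2]>zlo)&(X[...,2]<zhi)&(X[...,0]>x0)&(X[...,0]<x1)&(X[...,1]>y0)&(X[...,1]<y1)&(S>=smin)).astype(np.uint8)
def rect(d,m,z):
    m=cv2.morphologyEx(m,cv2.MORPH_CLOSE,np.ones((5,5)));m=cv2.morphologyEx(m,cv2.MORPH_OPEN,np.ones((3,3)))
    c=max(cv2.findContours(m,0,1)[0],key=cv2.contourArea)[:,0,:]
    P=ray(d,c,z)[:,:2].astype(np.float32)
    (cx,cy),(w,h),a=cv2.minAreaRect(P)
    b=cv2.boxPoints(((cx,cy),(w,h),a)); e=[b[1]-b[0],b[2]-b[1]]
    L=max(e,key=np.linalg.norm); L=L*np.sign(L[1])
    return np.array([cx,cy]),sorted([w,h]),np.arctan2(-L[0],L[1])   # yaw of +y axis
def tiles(d,box):
    X=cloud(d);hs=cv2.cvtColor(d['img'],cv2.COLOR_RGB2HSV)
    m=sel(d,10,36,box)&(hs[...,1]<45).astype(np.uint8)&(hs[...,2]>120).astype(np.uint8)
    m=cv2.morphologyEx(m,cv2.MORPH_OPEN,np.ones((3,3)))
    n,l,s,c=cv2.connectedComponentsWithStats(m)
    o=[ray(d,c[i],24)[0,:2] for i in range(1,n) if s[i,4]>60]
    return np.round(sorted(o,key=lambda p:-p[1]),0)
E
cat > meas.py <<'E'
from m import *
import sys
box=eval(sys.argv[1]) if len(sys.argv)>1 else (430,560,-320,140)
for n in('top','side'):
    d=dict(np.load(f'last_{n}.npz'))
    c,wh,a=rect(d,sel(d,9,34,box),16); u=np.array([-np.sin(a),np.cos(a)])
    print(n,'board',np.round(c,1),np.round(wh,1),'yaw %.4f'%a,'L',np.round(c+168*u,1),'R',np.round(c-168*u,1))
    print(' tiles',tiles(d,box).tolist())
E
python3 meas.py
python3 - <<'E'
from m import *
for n in('top','side'):
    d=dict(np.load(f'last_{n}.npz'))
    for k,b in dict(PL=(545,640,120,200),PR=(545,640,-260,-150),BL=(700,790,110,210),BR=(700,790,-270,-150)).items():
        c,wh,a=rect(d,sel(d,42 if k[0]=='P' else 50,80,b),48 if k[0]=='P' else 60); print(n,k,np.round(c,1),np.round(wh,1))
    m=sel(d,26,40,(670,760,-170,110),70)
    c,wh,a=rect(d,m,36);print(n,'rail',np.round(c,1),np.round(wh,1),'yaw',a)
    for k,b in dict(jar=(380,520,330,440),pot=(520,680,-480,-360),tool=(150,400,150,280)).items():
        P=cloud(d)[sel(d,8,90,b)>0]; print(k,np.round(P[:,:2].min(0)),np.round(P[:,:2].max(0)))
E
```

```text
top board [493.3 -78.9] [ 64.5 335. ] yaw 0.0916 L [477.9  88.4] R [ 508.7 -246.2]
 tiles [[484.0, 36.0], [490.0, -40.0], [496.0, -121.0], [501.0, -197.0]]
side board [493.4 -81.2] [ 64.1 339.3] yaw 0.0926 L [477.9  86.1] R [ 508.9 -248.5]
 tiles [[485.0, 33.0], [491.0, -40.0], [497.0, -122.0], [502.0, -199.0]]
top PL [594.3 157.1] [45.  46.2]
top PR [ 593.7 -203.2] [45.  46.6]
top BL [748.5 157.6] [29.9 30.2]
top BR [ 746.4 -199. ] [27.1 30.7]
top rail [714.3 -29.4] [ 21.5 277.8] yaw 0.0006460441
jar [415. 359.] [478. 419.]
pot [ 588. -439.] [ 654. -371.]
tool [194. 206.] [368. 251.]
side PL [593.5 154.9] [44.  51.8]
side PR [ 594.2 -206.3] [46.2 49.7]
side BL [742.1 151.6] [27.2 32.2]
side BR [ 745.  -207.4] [25.4 39.4]
side rail [714.5 -30.2] [ 20.4 276.9] yaw 0.0011414571
jar [415. 355.] [478. 421.]
pot [ 587. -439.] [ 654. -369.]
tool [193. 205.] [367. 251.]
```

```bash
cat > go.py <<'E'
# usage: go.py x y z yaw  -> normalised row; yaw = board-like yaw of tool y axis (a: y=(-sin a,cos a))
from h import *
import sys
from scipy.spatial.transform import Rotation as Ro
s=arm.observe();p=s['tcp_pos'];R=Ro.from_rotvec(s['tool_rot'])
ty=R.as_matrix()[:,1];cur=np.arctan2(-ty[0],ty[1])
print('t',round(s['time_s'],1),'tcp',np.round(p,1),'yaw %.3f'%cur,'F',np.round(s['ft_force'],1),'q',np.round(s['q'],2))
for a in sys.argv[1:]:
    v=[float(k) for k in a.split(',')]
    yaw=v[3] if len(v)>3 else cur
    y=np.array([-np.sin(yaw),np.cos(yaw),0]);z=np.array([0,0,-1.]);T=np.c_[np.cross(y,z),y,z]
    rv=(R.inv()*Ro.from_matrix(T)).as_rotvec()/(np.pi/2)
    print(a,np.round(np.r_[R.inv().apply(np.array(v[:3])-p)/200,rv],3).tolist())
E
python3 go.py 415,40,200 415,40,100 415,40,7
```

```text
t 0.1 tcp [279.9 558.2 201.1] yaw -0.465 F [-1.4 -0.2 -0.2] q [ 1.09  0.42  1.63  0.    1.09 -0.02]
415,40,200 [-1.765, -2.013, 0.008, -0.001, -0.0, -0.0]
415,40,100 [-1.765, -2.013, 0.508, -0.001, -0.0, -0.0]
415,40,7 [-1.765, -2.012, 0.973, -0.001, -0.0, -0.0]
```

Emit:
apply_moves(moves=[[-0.15, -0.17, 0, 0, 0, 0], [-0.3, -0.34, 0, 0, 0, 0], [-0.45, -0.51, 0, 0, 0, 0], [-0.6, -0.68, 0, 0, 0, 0], [-0.75, -0.85, 0, 0, 0, 0], [-0.88, -1, 0, 0, 0, 0], [-0.88, -1, 0, 0, 0, 0]], fingers=1, force=40)

```text
time_s: 0.8
tcp_pos: [347.4, 296.5, 201.0]
tool_rot: [-0.729, -3.055, 0.006]
ft_force: [0.3, 0.3, 0.1]
finger_gap: 0.0
```

Emit:
apply_moves(moves=[[-0.15, -0.17, 0, 0, 0, 0], [-0.3, -0.34, 0, 0, 0, 0], [-0.45, -0.51, 0, 0, 0, 0], [-0.6, -0.68, 0.1, 0, 0, 0], [-0.75, -0.85, 0.2, 0, 0, 0], [-0.88, -1, 0.3, 0, 0, 0], [-0.88, -1, 0.4, 0, 0, 0]])

```text
time_s: 1.5
tcp_pos: [415.5, 35.2, 121.1]
tool_rot: [0.736, 3.054, -0.006]
ft_force: [-0.0, 0.7, -0.5]
finger_gap: 0.2
```

```bash
python3 go.py 415,40,7 440,41,7 460,43,7
```

```text
t 1.5 tcp [415.5  35.2 121.1] yaw -0.473 F [-0.   0.7 -0.5] q [ 0.06  0.25  2.13 -0.01  0.76 -1.03]
415,40,7 [0.014, 0.022, 0.571, -0.002, 0.001, 0.0]
440,41,7 [-0.095, 0.083, 0.571, -0.002, 0.001, 0.0]
460,43,7 [-0.179, 0.138, 0.571, -0.002, 0.001, 0.0]
```

Emit:
apply_moves(moves=[[0.014, 0.022, 0.2, 0, 0, 0], [0.014, 0.022, 0.4, 0, 0, 0], [0.014, 0.022, 0.571, 0, 0, 0], [0.014, 0.022, 0.571, 0, 0, 0], [-0.05, 0.055, 0.571, 0, 0, 0], [-0.075, 0.068, 0.571, 0, 0, 0], [-0.1, 0.08, 0.571, 0, 0, 0], [-0.12, 0.09, 0.571, 0, 0, 0], [-0.14, 0.1, 0.571, 0, 0, 0], [-0.16, 0.11, 0.571, 0, 0, 0]])

```text
time_s: 2.5
tcp_pos: [454.3, 39.8, 7.4]
tool_rot: [0.736, 3.053, -0.005]
ft_force: [0.4, -0.5, 0.1]
finger_gap: -0.0
```

```bash
python3 - <<'E'
from h import *
grab('top','top1');grab('side')
E
python3 go.py; python3 meas.py "(445,700,-320,140)"
```

```text
t 2.6 tcp [454.8  39.8   7.2] yaw -0.473 F [-0.   0.5 -0.4] q [ 0.06  0.53  2.1  -0.01  0.51 -1.03]
top board [ 498.2 -131.7] [ 64.3 228.8] yaw 0.0916 L [482.9  35.6] R [ 513.6 -299. ]
 tiles [[490.0, -41.0], [496.0, -121.0], [501.0, -196.0]]
side board [493.4 -81.3] [ 64.  339.6] yaw 0.0926 L [477.9  86. ] R [ 509.  -248.6]
 tiles [[486.0, 34.0], [491.0, -40.0], [497.0, -122.0], [502.0, -199.0]]
```

View pics/top1.png

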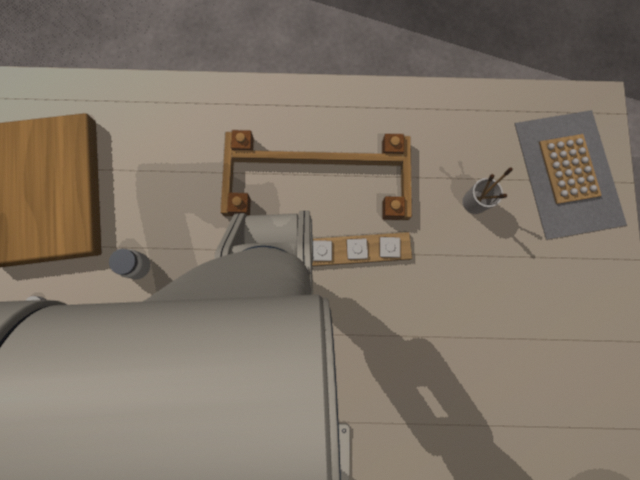

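Top: the arm hides the board's left part; no contact force yet. I need the side view near the finger.

Run:
```python
from h import *
d=dict(np.load('last_side.npz'))
print(proj(d,[[454.8,39.8,7.2],[450,40,16]]))
cv2.imwrite('pics/s1.png',cv2.resize(d['img'][150:350,220:460,::-1],None,fx=3,fy=3))
```

```text
[[298.34110997 235.13417442]
 [296.4009732  232.70647063]]
```

View pics/s1.png

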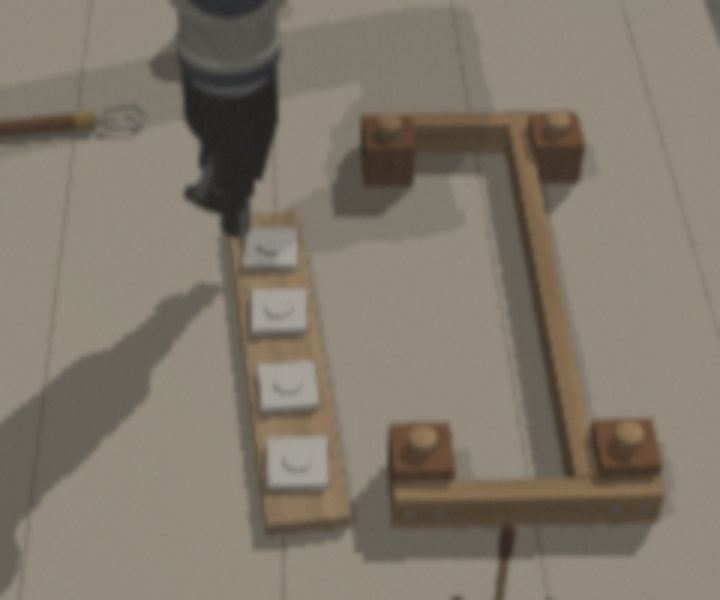

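Run:
```python
from h import *
d=dict(np.load('last_side.npz'));X=cloud(d)
for v in range(212,236,2):
    print(v,[ (int(d['img'][v,u].max()),*np.round(X[v,u]).astype(int).tolist()) for u in range(292,306,3)])
```

```text
212 [(44, 442, 30, 97), (40, 449, 26, 102), (40, 457, 21, 105), (41, 464, 22, 105), (82, 471, 47, 82)]
214 [(50, 443, -9, 127), (40, 449, 30, 91), (37, 456, 24, 96), (42, 464, 32, 89), (99, 471, 43, 79)]
216 [(41, 443, -9, 120), (38, 450, 3, 109), (39, 456, 26, 87), (46, 464, 32, 82), (133, 470, 121, 0)]
218 [(39, 443, -9, 114), (41, 449, 4, 101), (39, 456, 15, 91), (48, 463, 29, 78), (139, 470, 115, -2)]
220 [(65, 442, 1, 98), (41, 449, 7, 92), (42, 456, 29, 71), (64, 463, 36, 64), (133, 470, 107, -1)]
222 [(131, 437, 98, 0), (44, 448, 31, 63), (43, 456, 24, 69), (70, 463, 28, 65), (128, 470, 85, 11)]
224 [(136, 437, 90, 0), (44, 448, 30, 57), (42, 455, 28, 58), (66, 463, 33, 54), (129, 470, 72, 16)]
226 [(139, 437, 82, 0), (45, 448, 29, 50), (43, 455, 26, 53), (70, 463, 33, 47), (134, 470, 53, 27)]
228 [(140, 438, 71, 4), (79, 445, 76, -2), (63, 455, 25, 47), (86, 463, 31, 41), (142, 470, 51, 22)]
230 [(130, 437, 73, -6), (98, 446, 67, 0), (123, 454, 52, 14), (100, 462, 44, 22), (142, 470, 42, 23)]
232 [(139, 438, 61, -2), (99, 446, 61, -2), (129, 454, 39, 19), (112, 462, 33, 25), (139, 470, 34, 24)]
234 [(131, 438, 54, -2), (101, 446, 52, -1), (132, 454, 34, 17), (120, 462, 28, 22), (141, 470, 27, 23)]
```

Run:
```python
from h import *
d=dict(np.load('last_side.npz'))
ty=np.array([.448,.894,0])
for z in (201,214,240,250):
  print(z,proj(d,[np.array([280,558,z])+s*ty*50 for s in(-1,0,1)]).round(0).tolist())
im=cv2.imread('pics/side0.png')[:110,180:300].max(2)
for v in range(30,76,3): print(v,''.join('#' if p<50 else '.' for p in im[v]))
```

```text
201 [[231.0, 78.0], [240.0, 71.0], [248.0, 64.0]]
214 [[230.0, 74.0], [239.0, 67.0], [248.0, 60.0]]
240 [[229.0, 66.0], [238.0, 59.0], [247.0, 52.0]]
250 [[229.0, 63.0], [238.0, 56.0], [247.0, 49.0]]
30 .....##.##.........................#.##......#######################.###................................................
33 ......###..........................#.###################################................................................
36 ......##............................###################################.................................................
39 ......................................##########.###########..########..................................................
42 .......................................##################.....#######...................................................
45 .......................................################........######...................................................
48 ........................................#############...........#####...................................................
51 .............................
[... 383 characters left out ...]
......#####.....................................................................
63 ...............................................#####....................................................................
66 ........................................................................................................................
69 .................#.#..#.###.............................................................................................
72 .................#.#...........................#........................................................................
75 ........................#......................#........................................................................
```

Emit:
apply_moves(moves=[[0.08, -0.04, 0, 0, 0, 0], [0.16, -0.08, 0, 0, 0, 0], [0.16, -0.08, 0.03, 0, 0, 0], [0.16, -0.08, 0.05, 0, 0, 0], [0.16, -0.08, 0.07, 0, 0, 0], [0.16, -0.08, 0.07, 0, 0, 0]])

```text
time_s: 3.2
tcp_pos: [419.7, 40.1, -7.4]
tool_rot: [0.736, 3.053, -0.005]
ft_force: [0.1, -0.1, 0.0]
finger_gap: -0.0
```

```bash
python3 - <<'E'
from h import *
d=grab('side');X=cloud(d);im=d['img']
for v in range(180,256,3):
    print(v,[ (int(im[v,u].max()),*np.round(X[v,u]).astype(int).tolist()) for u in range(262,298,5)])
cv2.imwrite('pics/s2.png',cv2.resize(im[150:270,220:340,::-1],None,fx=5,fy=5,interpolation=cv2.INTER_CUBIC))
E
python3 go.py
```

```text
180 [(127, 346, 285, -4), (46, 387, 36, 194), (53, 401, 6, 218), (58, 412, 8, 216), (59, 424, 6, 218), (52, 435, 6, 218), (50, 446, 12, 213), (83, 457, 40, 190)]
183 [(126, 347, 268, -1), (43, 387, 26, 193), (61, 399, 17, 200), (56, 412, 2, 213), (54, 423, 2, 212), (66, 434, 16, 201), (54, 445, 23, 195), (78, 457, 35, 185)]
186 [(113, 347, 259, -5), (45, 387, 24, 186), (42, 399, 16, 193), (64, 411, 12, 196), (71, 422, 13, 195), (54, 434, 16, 192), (38, 445, 13, 194), (78, 456, 35, 176)]
189 [(111, 349, 239, 0), (52, 386, 25, 176), (39, 399, 11, 188), (40, 411, 5, 193), (38, 422, 5, 192), (39, 434, 6, 191), (35, 445, 16, 183), (78, 456, 32, 169)]
192 [(115, 350, 225, 0), (53, 384, 32, 162), (39, 398, 13, 177), (40, 410, 10, 180), (40, 422, 4, 184), (37, 433, 6, 182), (39, 445, 14, 175), (58, 456, 32, 160)]
195 [(127, 350, 214, -1), (98, 384, 29, 154), (39, 398, 10, 170), (39, 410, 6, 173), (37, 422, 3, 176), (35, 433, 6, 173), (39, 444, 13, 167), (47, 454, 83, 108)]
198 [(145, 351, 202, -3), (141, 366, 196, 3), (39, 397, 10, 161), (40, 409, 6, 164), (40, 421, 5, 165), (40, 433, 8, 162
[... 2710 characters left out ...]
(146, 438, 8, -1), (98, 451, 9, -2)]
249 [(119, 362, -1, 0), (102, 374, 0, -2), (104, 387, -3, 1), (110, 400, 1, -3), (146, 413, -1, -1), (146, 426, -2, -1), (147, 438, -2, -1), (100, 451, -1, -2)]
252 [(103, 362, -11, -1), (103, 375, -11, -1), (103, 388, -11, -1), (146, 400, -12, -1), (147, 413, -12, -1), (147, 426, -10, -4), (147, 439, -14, 0), (102, 451, -11, -3)]
255 [(103, 363, -21, -1), (104, 376, -23, 0), (127, 389, -26, 3), (147, 401, -23, -1), (148, 413, -22, -1), (147, 426, -23, -1), (146, 439, -24, -1), (103, 451, -21, -3)]
t 3.2 tcp [419.6  40.1  -7.2] yaw -0.473 F [-0.1  0.1 -0.4] q [ 0.07  0.54  2.17 -0.01  0.43 -1.02]<stdin>:4: RuntimeWarning: invalid value encountered in cast
```

View pics/s2.png

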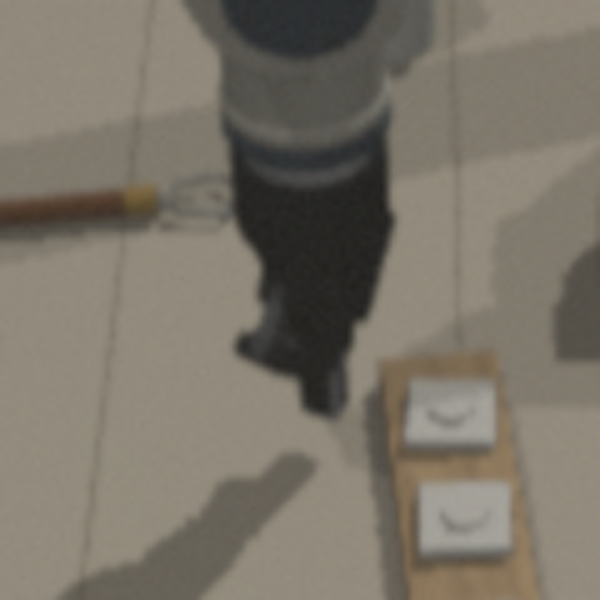

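The picture shows the fingertip (crop ~(322,412)) still ~28 mm above the bench while TCP z reads −7: the stated TCP is about 33 mm too low. I'll descend gently and use the force and the view as the check.

Emit:
apply_moves(moves=[[0, 0, 0.02, 0, 0, 0], [0, 0, 0.04, 0, 0, 0], [0, 0, 0.06, 0, 0, 0], [0, 0, 0.075, 0, 0, 0], [0, 0, 0.085, 0, 0, 0], [0, 0, 0.09, 0, 0, 0]])

```text
time_s: 3.85
tcp_pos: [419.5, 40.0, -25.5]
tool_rot: [0.736, 3.053, -0.006]
ft_force: [-0.6, -0.3, 0.1]
finger_gap: -0.2
```

```bash
python3 - <<'E'
from h import *
d=grab('side');X=cloud(d);im=d['img']
dark=(im.max(2)<75)&(X[...,0]>400)&(X[...,0]<440)&(X[...,1]<60)&(X[...,2]>2)&(X[...,2]<60)
P=X[dark];print(len(P),np.percentile(P,[1,50,99],axis=0).round(1),np.sort(P[:,2])[:8])
v,u=np.nonzero(dark);print(u.min(),u.max(),v.min(),v.max())
E
python3 go.py
```

```text
117 [[408.8   8.6   5.4]
 [421.6  30.3  37.8]
 [439.3  53.6  59.3]] [ 5.06153574  5.4322804   5.53843521  9.26353264 12.57287847 12.64705025
 12.65207484 13.09565189]
279 292 217 238
t 3.9 tcp [419.5  40.  -25.5] yaw -0.473 F [ 0.1  0.6 -0.7] q [ 0.07  0.58  2.17 -0.01  0.39 -1.02]
```

Emit:
apply_moves(moves=[[-0.03, 0.015, 0.01, 0, 0, 0], [-0.055, 0.028, 0.013, 0, 0, 0], [-0.075, 0.038, 0.013, 0, 0, 0], [-0.095, 0.049, 0.013, 0, 0, 0], [-0.117, 0.06, 0.013, 0, 0, 0], [-0.139, 0.071, 0.013, 0, 0, 0], [-0.161, 0.082, 0.013, 0, 0, 0], [-0.183, 0.094, 0.013, 0, 0, 0], [-0.205, 0.105, 0.013, 0, 0, 0], [-0.227, 0.116, 0.013, 0, 0, 0]])

```text
time_s: 4.9
tcp_pos: [470.9, 40.0, -28.1]
tool_rot: [0.736, 3.053, -0.006]
ft_force: [-1.2, 1.2, 0.1]
finger_gap: 0.0
```

```bash
cat > look.sh <<'E'
python3 - <<'E'
from h import *
grab('side');grab('top')
E
python3 go.py; python3 meas.py "${1:-(400,690,-330,140)}"
E
bash look.sh
```

```text
t 5.0 tcp [471.8  40.  -28. ] yaw -0.473 F [ 0.3 -0.8 -0.5] q [ 0.06  0.62  2.06 -0.01  0.46 -1.03]
top board [ 503.8 -149. ] [ 64.7 204.7] yaw -0.0658 L [514.9  18.6] R [ 492.8 -316.7]
 tiles [[513.0, -60.0], [504.0, -126.0], [498.0, -202.0]]
side board [496.7 -85.3] [ 86.1 338.3] yaw -0.0439 L [504.1  82.6] R [ 489.3 -253.1]
 tiles [[517.0, 29.0], [511.0, -46.0], [505.0, -127.0], [499.0, -203.0]]
```

Emit:
apply_moves(moves=[[-0.02, 0.008, 0, 0, 0, 0], [-0.045, 0.018, 0, 0, 0, 0], [-0.073, 0.03, 0, 0, 0, 0], [-0.101, 0.042, 0, 0, 0, 0], [-0.13, 0.053, 0, 0, 0, 0], [-0.158, 0.065, 0, 0, 0, 0], [-0.186, 0.077, 0, 0, 0, 0], [-0.215, 0.089, 0, 0, 0, 0], [-0.24, 0.1, 0, 0, 0, 0], [-0.265, 0.11, 0, 0, 0, 0]])

```text
time_s: 6.0
tcp_pos: [529.4, 35.4, -27.9]
tool_rot: [0.736, 3.052, -0.005]
ft_force: [-1.3, -0.7, -0.4]
finger_gap: 0.2
```

```bash
sed -i "s/    return ((X\[...,2\]>zlo)/    V=d['img'].max(2)\n    return ((V>80)\&(X[...,2]>zlo)/" m.py
cat >> meas.py <<'E'
    t=tiles(d,box)
    if len(t)>2:
        dv=cv2.fitLine(t.astype(np.float32),2,0,.01,.01).ravel();dv=dv*np.sign(dv[1]);yaw=np.arctan2(-dv[0],dv[1])
        print('  tile yaw %.3f'%yaw,'mean rack',np.round(t.mean(0)+[-571,24],1),len(t))
        if len(t)==4:
            c=t.mean(0)+[-571,24];u=dv[:2]; print('  rack L',np.round(c+168*u,1),'R',np.round(c-168*u,1))
E
bash look.sh
```

```text
t 6.1 tcp [530.2  35.4 -27.7] yaw -0.473 F [ 0.8 -0.4  0.3] q [ 0.05  0.66  1.94 -0.01  0.54 -1.04]
top board [ 508.1 -156.2] [ 64.9 194.9] yaw -0.3420 L [564.4   2. ] R [ 451.7 -314.5]
 tiles [[517.0, -130.0], [490.0, -201.0]]
side board [531.4 -93.1] [ 65.3 340. ] yaw -0.3335 L [586.4  65.6] R [ 476.4 -251.9]
 tiles [[573.0, 16.0], [546.0, -55.0], [518.0, -132.0], [491.0, -203.0]]
  tile yaw -0.357 mean rack [-39.  -69.5] 4
  rack L [19.7 87.9] R [ -97.7 -226.9]
```

Emit:
apply_moves(moves=[[-0.02, 0.006, 0, 0, 0, 0], [-0.045, 0.014, 0, 0, 0, 0], [-0.07, 0.022, 0, 0, 0, 0], [-0.095, 0.03, 0, 0, 0, 0], [-0.115, 0.038, 0, 0, 0, 0], [-0.135, 0.044, 0, 0, 0, 0], [-0.135, 0.044, 0, 0, 0, 0]])

```text
time_s: 6.8
tcp_pos: [559.2, 30.8, -27.5]
tool_rot: [0.736, 3.049, -0.004]
ft_force: [-0.4, 0.3, 0.3]
finger_gap: -0.3
```

```bash
bash look.sh
```

```text
t 6.9 tcp [558.7  30.9 -27.5] yaw -0.473 F [-0.9  0.1  0.5] q [ 0.04  0.68  1.87 -0.01  0.58 -1.06]
top board [ 508. -159.] [ 65.  184.1] yaw -0.4812 L [585.8 -10.1] R [ 430.3 -307.9]
 tiles [[522.0, -130.0], [486.0, -197.0]]
side board [541.1 -93.7] [ 73.  339.1] yaw -0.4703 L [617.3  56.1] R [ 465.  -243.4]
 tiles [[599.0, 7.0], [563.0, -59.0], [524.0, -132.0], [487.0, -198.0]]
  tile yaw -0.499 mean rack [-27.8 -71.5] 4
  rack L [52.6 76. ] R [-108.1 -219. ]
```

Emit:
apply_moves(moves=[[0.08, -0.04, 0, 0, 0, 0], [0.12, -0.06, -0.1, 0, 0, 0], [0.12, -0.06, -0.3, 0, 0, 0], [0.12, -0.06, -0.5, 0, 0, 0], [0.12, -0.06, -0.6, 0, 0, 0]])

```text
time_s: 7.4
tcp_pos: [532.9, 31.7, 95.5]
tool_rot: [0.734, 3.045, -0.002]
ft_force: [0.3, 0.6, 0.3]
finger_gap: 0.3
```

```bash
bash look.sh; python3 go.py 448,-275,92,-2.05
```

```text
t 7.5 tcp [533.8  31.7  95.6] yaw -0.473 F [-0.3 -0.1 -0.2] q [ 0.04  0.44  1.91 -0.01  0.78 -1.05]
top board [ 523.6 -128.7] [ 65.4 252.2] yaw -0.4812 L [601.4  20.2] R [ 445.9 -277.6]
 tiles [[562.0, -57.0], [522.0, -130.0], [486.0, -197.0]]
  tile yaw -0.497 mean rack [ -47.7 -104. ] 3
side board [543.5 -95.2] [ 65.8 339.4] yaw -0.4797 L [621.   53.8] R [ 465.9 -244.3]
 tiles [[599.0, 7.0], [563.0, -60.0], [524.0, -131.0], [487.0, -198.0]]
  tile yaw -0.500 mean rack [-27.8 -71.5] 4
  rack L [52.8 75.9] R [-108.3 -218.9]
t 7.5 tcp [533.8  31.7  95.6] yaw -0.473 F [-0.3 -0.1 -0.2] q [ 0.04  0.44  1.91 -0.01  0.78 -1.05]
448,-275,92,-2.05 [-0.317, -1.56, 0.019, 0.006, 0.004, 1.004]
```

Emit:
apply_moves(moves=[[-0.03, -0.15, 0, 0, 0, 0.09], [-0.06, -0.3, 0, 0, 0, 0.18], [-0.1, -0.45, 0, 0, 0, 0.27], [-0.13, -0.6, 0, 0, 0, 0.36], [-0.16, -0.75, 0, 0, 0, 0.45], [-0.19, -0.9, 0, 0, 0, 0.54], [-0.2, -1, 0, 0, 0, 0.63], [-0.2, -1, 0, 0, 0, 0.72], [-0.2, -1, 0, 0, 0, 0.81], [-0.2, -1, 0, 0, 0, 0.9]], fingers=0.62)

```text
time_s: 8.5
tcp_pos: [477.4, -164.6, 94.6]
tool_rot: [2.543, 1.831, 0.009]
ft_force: [-0.2, -0.7, -0.2]
finger_gap: 32.5
```

```bash
python3 go.py 448,-275,92,-2.055 448,-275,-26,-2.055; python3 -c "
from station import arm;print(arm.observe()['finger_gap'])"
```

```text
t 8.5 tcp [ 477.4 -164.6   94.6] yaw -1.894 F [-0.2 -0.7 -0.2] q [-0.36  0.41  1.97  0.    0.75 -0.03]
448,-275,92,-2.055 [-0.57, 0.036, 0.013, 0.006, -0.001, 0.103]
448,-275,-26,-2.055 [-0.57, 0.03, 0.603, 0.006, -0.001, 0.103]
32.51584408074414
```

Emit:
apply_moves(moves=[[-0.2, 0.01, 0, 0, 0, 0.06], [-0.4, 0.02, 0, 0, 0, 0.103], [-0.57, 0.033, 0, 0, 0, 0.103], [-0.57, 0.033, 0.15, 0, 0, 0.103], [-0.57, 0.033, 0.35, 0, 0, 0.103], [-0.57, 0.033, 0.53, 0, 0, 0.103], [-0.57, 0.033, 0.6, 0, 0, 0.103], [-0.57, 0.033, 0.625, 0, 0, 0.103], [-0.57, 0.033, 0.625, 0, 0, 0.103]])

```text
time_s: 9.4
tcp_pos: [447.3, -274.3, -30.0]
tool_rot: [2.686, 1.622, 0.008]
ft_force: [-0.9, 0.6, 2.6]
finger_gap: 32.5
```

```bash
bash look.sh
python3 - <<'E'
from h import *
d=dict(np.load('last_side.npz'));X=cloud(d);im=d['img']
dark=(im.max(2)<75)&(X[...,0]>380)&(X[...,0]<520)&(X[...,1]<-200)&(X[...,2]>2)&(X[...,2]<60)
P=X[dark];print(len(P),np.percentile(P,[1,50,99],axis=0).round(1),np.sort(P[:,2])[:8])
cv2.imwrite('pics/s3.png',cv2.resize(im[150:400,220:460,::-1],None,fx=2.4,fy=2.4))
E
```

```text
t 9.5 tcp [ 448.3 -274.8  -29.9] yaw -2.055 F [-1.7  0.4  2. ] q [-0.57  0.66  1.95  0.01  0.52 -0.09]
top board [572.8 -34.8] [ 65.  205.8] yaw -0.4812 L [650.6 114.1] R [ 495.  -183.7]
 tiles [[598.0, 9.0], [563.0, -58.0], [530.0, -118.0]]
  tile yaw -0.491 mean rack [ -7.3 -31.7] 3
side board [550.4 -82.1] [ 66.  309.8] yaw -0.4801 L [628.   66.9] R [ 472.8 -231.2]
 tiles [[599.0, 8.0], [564.0, -59.0], [524.0, -130.0], [497.0, -199.0]]
  tile yaw -0.464 mean rack [-25. -71.] 4
  rack L [50.2 79.2] R [-100.2 -221.2]
335 [[ 402.  -306.1    5.1]
 [ 435.4 -274.5   46.5]
 [ 483.  -245.1   59.3]] [2.74144247 3.44352548 3.84394999 5.01085655 5.27568118 5.55022184
 5.70816621 5.7308264 ]
```

View pics/s3.png

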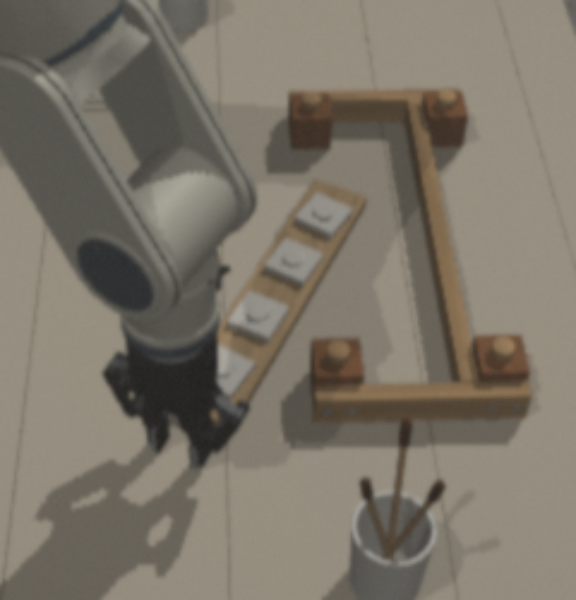

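The view shows two parted fingers behind the board's right end (crop ~(158,448), (197,465)), all tiles on. Pushing along the board's axis.

Emit:
apply_moves(moves=[[0.02, 0, -0.01, 0, 0, 0], [0.06, 0, -0.012, 0, 0, 0], [0.1, 0, -0.012, 0, 0, 0], [0.12, 0, -0.012, 0, 0, 0], [0.145, 0, -0.012, 0, 0, 0], [0.175, 0, -0.012, 0, 0, 0], [0.205, 0, -0.012, 0, 0, 0], [0.235, 0, -0.012, 0, 0, 0], [0.265, 0, -0.012, 0, 0, 0], [0.295, 0, -0.012, 0, 0, 0]])

```text
time_s: 10.5
tcp_pos: [476.0, -222.2, -27.5]
tool_rot: [2.684, 1.621, 0.01]
ft_force: [-1.4, -2.0, 0.0]
finger_gap: 32.8
```

```bash
bash look.sh
```

```text
t 10.6 tcp [ 476.2 -221.8  -27.5] yaw -2.055 F [ 0.6 -1.1 -1.2] q [-0.46  0.65  1.95  0.    0.53  0.02]
top board [623.5  59.4] [59.  64.4] yaw 1.0874 L [474.8 137.5] R [772.3 -18.7]
 tiles [[618.0, 44.0]]
side board [574.3 -37.7] [ 65.8 275. ] yaw -0.4839 L [652.5 111. ] R [ 496.1 -186.4]
 tiles [[615.0, 36.0], [580.0, -30.0], [541.0, -101.0]]
  tile yaw -0.495 mean rack [ 7.7 -7.7] 3
```

Emit:
apply_moves(moves=[[0.02, 0, 0, 0, 0, 0], [0.045, 0, 0, 0, 0, 0], [0.075, 0, 0, 0, 0, 0], [0.105, 0, 0, 0, 0, 0], [0.135, 0, 0, 0, 0, 0], [0.165, 0, 0, 0, 0, 0], [0.195, 0, 0, 0, 0, 0], [0.225, 0, 0, 0, 0, 0], [0.25, 0, 0, 0, 0, 0], [0.27, 0, 0, 0, 0, 0]])

```text
time_s: 11.6
tcp_pos: [501.5, -173.5, -27.4]
tool_rot: [2.683, 1.622, 0.01]
ft_force: [-1.0, -1.3, -1.3]
finger_gap: 32.4
```

```bash
bash look.sh
```

```text
t 11.7 tcp [ 501.7 -173.5  -27.3] yaw -2.054 F [ 0.5 -0.1  0.7] q [-0.36  0.66  1.94  0.    0.53  0.13]
top board [ 662.2 -236.9] [21.6 62.6] yaw 1.5579 L [ 494.2 -234.7] R [ 830.2 -239.1]
 tiles []
side board [600.8  13.8] [ 65.5 268.7] yaw -0.4818 L [678.7 162.7] R [ 523.  -135.1]
 tiles [[640.0, 85.0], [605.0, 19.0], [567.0, -53.0]]
  tile yaw -0.487 mean rack [33. 41.] 3
```

Emit:
apply_moves(moves=[[0.02, 0, 0, 0, 0, 0], [0.045, 0, 0, 0, 0, 0], [0.07, 0, 0, 0, 0, 0], [0.095, 0, 0, 0, 0, 0], [0.115, 0, 0, 0, 0, 0], [0.125, 0, 0, 0, 0, 0], [0.125, 0, 0, 0, 0, 0]])

```text
time_s: 12.4
tcp_pos: [513.6, -151.0, -27.2]
tool_rot: [2.682, 1.622, 0.011]
ft_force: [0.0, -0.4, -0.3]
finger_gap: 32.5
```

```bash
bash look.sh
```

```text
t 12.5 tcp [ 513.5 -151.3  -27.1] yaw -2.054 F [-0.7  0.2 -0.1] q [-0.31  0.66  1.93  0.    0.54  0.17]
top board [ 664.8 -237. ] [21.6 57.6] yaw 1.5615 L [ 496.9 -235.4] R [ 832.8 -238.5]
 tiles []
side board [612.9  32. ] [ 74.1 256.7] yaw -0.4137 L [680.4 185.9] R [ 545.3 -121.8]
 tiles [[654.0, 109.0], [616.0, 42.0], [580.0, -30.0]]
  tile yaw -0.489 mean rack [45.7 64.3] 3
```

Emit:
apply_moves(moves=[[-0.05, 0, 0, 0, 0, 0], [-0.12, 0, 0, 0, 0, 0], [-0.12, 0, -0.15, 0, 0, 0], [-0.12, 0, -0.35, 0, 0, -0.09], [-0.12, 0, -0.5, 0, 0, -0.18], [-0.12, 0, -0.5, 0, 0, -0.27], [-0.12, 0, -0.5, 0, 0, -0.36], [-0.12, 0, -0.5, 0, 0, -0.45], [-0.12, 0, -0.5, 0, 0, -0.54], [-0.12, 0, -0.5, 0, 0, -0.63]], fingers=1)

```text
time_s: 13.5
tcp_pos: [500.7, -173.4, 72.9]
tool_rot: [1.583, 2.703, 0.005]
ft_force: [-0.9, -0.1, -0.2]
finger_gap: -0.1
```

```bash
bash look.sh; python3 go.py 490,-86,73,-0.25 490,-86,-28,-0.25
```

```text
t 13.6 tcp [ 500.8 -173.3   72.8] yaw -1.064 F [-1.  -0.1  0.3] q [-0.36  0.47  1.93  0.    0.73 -0.86]
top board [595.8   7.8] [ 64.5 319.1] yaw -0.4834 L [673.9 156.6] R [ 517.8 -140.9]
 tiles [[651.0, 109.0], [615.0, 43.0], [575.0, -30.0], [538.0, -97.0]]
  tile yaw -0.502 mean rack [23.8 30.2] 4
  rack L [104.5 177.5] R [ -57. -117.]
side board [593.   -0.8] [ 74.2 330.3] yaw -0.4530 L [666.6 150.2] R [ 519.5 -151.9]
 tiles [[656.0, 109.0], [616.0, 41.0], [577.0, -31.0], [541.0, -98.0]]
  tile yaw -0.506 mean rack [26.5 29.2] 4
  rack L [107.9 176.2] R [ -54.9 -117.7]
t 13.6 tcp [ 500.8 -173.3   72.8] yaw -1.064 F [-1.  -0.1  0.3] q [-0.36  0.47  1.93  0.    0.73 -0.86]
490,-86,73,-0.25 [0.408, 0.165, -0.002, 0.003, 0.006, -0.518]
490,-86,-28,-0.25 [0.411, 0.161, 0.503, 0.003, 0.006, -0.518]
```

Emit:
apply_moves(moves=[[0.14, 0.055, 0, 0, 0, -0.09], [0.28, 0.11, 0, 0, 0, -0.18], [0.41, 0.16, 0, 0, 0, -0.27], [0.41, 0.16, 0, 0, 0, -0.36], [0.41, 0.16, 0, 0, 0, -0.45], [0.41, 0.16, 0.1, 0, 0, -0.518], [0.41, 0.16, 0.3, 0, 0, -0.518], [0.41, 0.16, 0.45, 0, 0, -0.518], [0.41, 0.16, 0.503, 0, 0, -0.518], [0.41, 0.16, 0.503, 0, 0, -0.518]])

```text
time_s: 14.6
tcp_pos: [488.9, -86.7, -28.4]
tool_rot: [0.397, 3.109, -0.001]
ft_force: [0.2, 0.3, 0.6]
finger_gap: 0.1
```

```bash
bash look.sh;  python3 go.py 510,-90,-28 540,-98,-28
```

```text
t 14.7 tcp [490.  -86.8 -27.7] yaw -0.253 F [ 0.3 -0.8 -0.8] q [-0.2   0.63  2.02 -0.    0.48 -1.52]
top board [625.8  64.5] [ 64.3 190.8] yaw -0.4834 L [703.8 213.3] R [547.7 -84.2]
 tiles [[652.0, 109.0], [616.0, 43.0], [587.0, -17.0]]
  tile yaw -0.477 mean rack [47.3 69. ] 3
side board [590.5   2.5] [ 73.6 330.1] yaw -0.4810 L [668.2 151.4] R [ 512.8 -146.4]
 tiles [[654.0, 109.0], [616.0, 42.0], [577.0, -30.0], [541.0, -98.0]]
  tile yaw -0.499 mean rack [26.  29.8] 4
  rack L [106.4 177.2] R [ -54.4 -117.7]
t 14.7 tcp [490.  -86.8 -27.7] yaw -0.253 F [ 0.3 -0.8 -0.8] q [-0.2   0.63  2.02 -0.    0.48 -1.52]
510,-90,-28 [-0.101, 0.009, 0.002, 0.0, 0.006, -0.0]
540,-98,-28 [-0.256, 0.008, 0.004, 0.0, 0.006, -0.0]
```

Emit:
apply_moves(moves=[[-0.02, 0.005, 0, 0, 0, 0], [-0.045, 0.011, 0, 0, 0, 0], [-0.07, 0.018, 0, 0, 0, 0], [-0.095, 0.024, 0, 0, 0, 0], [-0.12, 0.03, 0, 0, 0, 0], [-0.145, 0.036, 0, 0, 0, 0], [-0.17, 0.043, 0, 0, 0, 0], [-0.195, 0.05, 0, 0, 0, 0], [-0.22, 0.056, 0, 0, 0, 0], [-0.242, 0.062, 0, 0, 0, 0]])

```text
time_s: 15.7
tcp_pos: [540.4, -87.0, -27.2]
tool_rot: [0.396, 3.107, -0.002]
ft_force: [-1.2, -1.0, 0.9]
finger_gap: -0.2
```

```bash
bash look.sh
```

```text
t 15.8 tcp [541.1 -87.  -27.1] yaw -0.253 F [0.4 0.3 0.7] q [-0.18  0.67  1.91 -0.    0.56 -1.5 ]
top board [649.7  67.4] [ 35.9 160.6] yaw -0.3083 L [700.7 227.4] R [598.8 -92.7]
 tiles [[662.0, 115.0], [641.0, 46.0]]
side board [612.3  -2.1] [ 65.9 318.9] yaw -0.3098 L [663.5 157.9] R [ 561.1 -162.1]
 tiles [[655.0, 118.0], [631.0, 47.0], [604.0, -29.0], [580.0, -102.0]]
  tile yaw -0.330 mean rack [46.5 32.5] 4
  rack L [100.9 191.4] R [  -7.9 -126.4]
```

Emit:
apply_moves(moves=[[-0.02, 0.005, 0, 0, 0, 0], [-0.045, 0.011, 0, 0, 0, 0], [-0.07, 0.018, 0, 0, 0, 0], [-0.095, 0.024, 0, 0, 0, 0], [-0.12, 0.03, 0, 0, 0, 0], [-0.145, 0.036, 0, 0, 0, 0], [-0.17, 0.043, 0, 0, 0, 0], [-0.195, 0.05, 0, 0, 0, 0], [-0.22, 0.056, 0, 0, 0, 0], [-0.242, 0.062, 0, 0, 0, 0]])

```text
time_s: 16.8
tcp_pos: [591.6, -87.1, -26.6]
tool_rot: [0.395, 3.105, -0.001]
ft_force: [-2.2, -0.9, 0.1]
finger_gap: 0.0
```

```bash
bash look.sh
```

```text
t 16.9 tcp [592.3 -87.1 -26.4] yaw -0.253 F [ 0.   0.5 -0.5] q [-0.17  0.71  1.79 -0.    0.63 -1.48]
top board [ 666.2 -237. ] [21.6 60. ] yaw 1.5579 L [ 498.2 -234.8] R [ 834.2 -239.1]
 tiles []
side board [647.3  -5.9] [ 63.3 316.1] yaw -0.1474 L [672.  160.2] R [ 622.6 -172.1]
 tiles [[676.0, 120.0], [665.0, 47.0], [643.0, -32.0], [631.0, -108.0]]
  tile yaw -0.203 mean rack [82.8 30.8] 4
  rack L [116.7 195.3] R [  48.8 -133.8]
```

Emit:
apply_moves(moves=[[-0.02, 0.005, 0, 0, 0, 0], [-0.04, 0.01, 0, 0, 0, 0], [-0.06, 0.015, 0, 0, 0, 0], [-0.08, 0.02, 0, 0, 0, 0], [-0.1, 0.025, 0, 0, 0, 0], [-0.12, 0.03, 0, 0, 0, 0], [-0.135, 0.034, 0, 0, 0, 0], [-0.145, 0.037, 0, 0, 0, 0], [-0.155, 0.039, 0, 0, 0, 0]])

```text
time_s: 17.8
tcp_pos: [624.3, -87.3, -26.0]
tool_rot: [0.395, 3.104, -0.001]
ft_force: [-0.8, -0.7, -0.7]
finger_gap: 0.1
```

```bash
bash look.sh "(400,694,-330,158)"
python3 - <<'E'
from h import *
d=dict(np.load('last_side.npz'))
cv2.imwrite('pics/s4.png',cv2.resize(d['img'][150:350,260:460,::-1],None,fx=3,fy=3,interpolation=cv2.INTER_CUBIC))
E
```

```text
t 17.9 tcp [624.6 -87.3 -26. ] yaw -0.253 F [-0.8 -0.1  0.2] q [-0.16  0.74  1.72 -0.    0.67 -1.47]
top board [ 682.3 -238.3] [19.3 33. ] yaw 1.5579 L [ 514.3 -236.2] R [ 850.3 -240.5]
 tiles []
side board [664.4 -65.1] [ 59.2 189.7] yaw -0.0060 L [665.4 102.9] R [ 663.4 -233.1]
 tiles [[673.0, -33.0], [667.0, -107.0]]
```

View pics/s4.png

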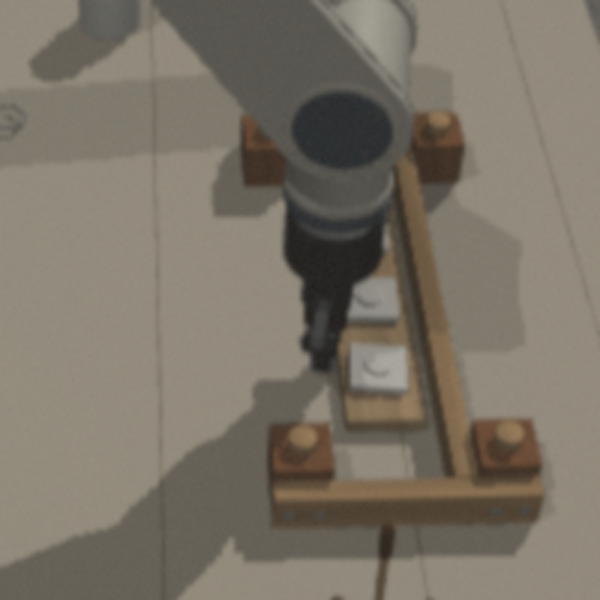

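Emit:
apply_moves(moves=[[0.06, -0.015, 0, 0, 0, 0], [0.12, -0.03, 0, 0, 0, -0.05], [0.2, -0.05, -0.15, 0, 0, -0.1], [0.3, -0.08, -0.35, 0, 0, -0.161], [0.45, -0.1, -0.55, 0, 0, -0.161], [0.6, -0.1, -0.65, 0, 0, -0.161], [0.7, -0.1, -0.65, 0, 0, -0.161], [0.7, -0.1, -0.65, 0, 0, -0.161]], fingers=0.45)

```text
time_s: 18.7
tcp_pos: [479.2, -70.6, 102.8]
tool_rot: [0.001, 3.13, -0.003]
ft_force: [0.3, -0.0, -0.7]
finger_gap: 47.2
```

```bash
bash look.sh "(630,695,-220,178)"; python3 go.py 600,3,100,0 605,3,-30,0
```

```text
t 18.8 tcp [482.6 -71.3 102.5] yaw -0.000 F [-0.4  0.4  0.3] q [-0.17  0.37  2.01 -0.    0.75 -1.74]
top board [666.2  11.7] [ 60.3 332.2] yaw -0.0033 L [666.7 179.7] R [ 665.6 -156.2]
 tiles [[671.0, 129.0], [670.0, 53.0], [678.0, -34.0], [669.0, -107.0]]
  tile yaw 0.004 mean rack [101.   34.2] 4
  rack L [100.4 202.2] R [ 101.6 -133.7]
side board [665.7   9. ] [ 60.1 338.3] yaw -0.0067 L [666.8 177. ] R [ 664.6 -159. ]
 tiles [[671.0, 128.0], [669.0, 53.0], [668.0, -30.0], [666.0, -107.0]]
  tile yaw -0.020 mean rack [97.5 35. ] 4
  rack L [100.9 203. ] R [  94.1 -133. ]
t 18.8 tcp [482.6 -71.3 102.5] yaw -0.000 F [-0.4  0.4  0.3] q [-0.17  0.37  2.01 -0.    0.75 -1.74]
600,3,100,0 [-0.587, 0.372, 0.02, -0.002, 0.009, -0.0]
605,3,-30,0 [-0.603, 0.373, 0.67, -0.002, 0.009, -0.0]
```

Emit:
apply_moves(moves=[[-0.2, 0.13, 0, 0, 0, 0], [-0.4, 0.26, 0, 0, 0, 0], [-0.55, 0.395, 0.1, 0, 0, 0], [-0.57, 0.395, 0.3, 0, 0, 0], [-0.57, 0.395, 0.5, 0, 0, 0], [-0.57, 0.395, 0.62, 0, 0, 0], [-0.57, 0.395, 0.66, 0, 0, 0], [-0.57, 0.395, 0.667, 0, 0, 0], [-0.6, 0.395, 0.667, 0, 0, 0], [-0.63, 0.395, 0.667, 0, 0, 0]])

```text
time_s: 19.8
tcp_pos: [612.2, 7.2, -28.4]
tool_rot: [0.001, 3.125, -0.004]
ft_force: [-0.7, -0.6, -0.8]
finger_gap: 47.1
```

```bash
bash look.sh "(630,695,-220,178)"
```

```text
t 19.9 tcp [613.    7.2 -28.1] yaw -0.001 F [-0.1 -1.  -0. ] q [-0.01  0.72  1.76 -0.    0.64 -1.57]
top board [ 667.3 -111. ] [55.1 88. ] yaw -0.0247 L [671.4  57. ] R [ 663.2 -278.9]
 tiles [[681.0, -106.0]]
side board [666.    4.6] [ 59.9 329.3] yaw -0.0096 L [667.6 172.6] R [ 664.4 -163.4]
 tiles [[682.0, 126.0], [670.0, 52.0], [668.0, -30.0], [666.0, -107.0]]
  tile yaw -0.064 mean rack [100.5  34.2] 4
  rack L [111.2 201.9] R [  89.8 -133.4]
```

Emit:
apply_moves(moves=[[-0.02, 0, 0.01, 0, 0, 0], [-0.04, 0, 0.01, 0, 0, 0], [-0.055, 0, 0.01, 0, 0, 0], [-0.065, 0, 0.01, 0, 0, 0], [-0.075, 0, 0.01, 0, 0, 0], [-0.08, 0, 0.01, 0, 0, 0], [-0.08, 0, 0.01, 0, 0, 0]])

```text
time_s: 20.6
tcp_pos: [628.4, 7.2, -30.0]
tool_rot: [0.001, 3.125, -0.004]
ft_force: [-2.9, -0.8, 1.6]
finger_gap: 46.7
```

Emit:
apply_moves(moves=[[-0.005, 0, 0, 0, 0, 0], [-0.01, 0, 0, 0, 0, 0], [-0.01, 0, 0, 0, 0, 0]])

```text
time_s: 20.9
tcp_pos: [630.8, 7.2, -30.1]
tool_rot: [0.0, 3.124, -0.004]
ft_force: [-1.8, 0.5, 0.1]
finger_gap: 46.7
```

Emit:
apply_moves(moves=[[-0.005, 0, 0, 0, 0, 0], [-0.01, 0, 0, 0, 0, 0], [-0.01, 0, 0, 0, 0, 0]])

```text
time_s: 21.2
tcp_pos: [633.1, 7.2, -30.1]
tool_rot: [0.0, 3.124, -0.004]
ft_force: [-1.7, -0.8, -0.6]
finger_gap: 46.7
```

Emit:
apply_moves(moves=[[-0.005, 0, 0, 0, 0, 0], [-0.01, 0, 0, 0, 0, 0], [-0.01, 0, 0, 0, 0, 0]])

```text
time_s: 21.5
tcp_pos: [633.0, 7.2, -30.2]
tool_rot: [-0.0, 3.128, -0.004]
ft_force: [-9.3, 0.1, 6.6]
finger_gap: 46.8
```

Emit:
apply_moves(moves=[[-0.005, 0, 0, 0, 0, 0], [-0.01, 0, 0, 0, 0, 0], [-0.01, 0, 0, 0, 0, 0]])

```text
time_s: 21.8
tcp_pos: [632.8, 7.2, -30.3]
tool_rot: [-0.0, 3.132, -0.004]
ft_force: [-10.1, -0.9, 6.9]
finger_gap: 46.9
```

```bash
bash look.sh "(630,712,-220,178)"
```

```text
t 21.9 tcp [632.8   7.2 -30.3] yaw 0.000 F [-9.2 -0.2  6.6] q [-0.01  0.75  1.71 -0.    0.67 -1.57]
top board [ 681.  -110.7] [74.9 87. ] yaw 0.0025 L [680.6  57.3] R [ 681.4 -278.7]
 tiles []
side board [679.3   1.1] [ 73.4 318.1] yaw -0.0011 L [679.4 169.1] R [ 679.1 -166.9]
 tiles [[682.0, 51.0], [675.0, -30.0], [674.0, -107.0]]
  tile yaw -0.051 mean rack [106.   -4.7] 3
```

Force rose to about 9 N, so the board is against the rail. Backing off and checking both ends unobstructed.

Emit:
apply_moves(moves=[[0.02, 0, 0, 0, 0, 0], [0.06, 0, 0, 0, 0, 0], [0.12, 0, 0, 0, 0, 0], [0.2, 0, -0.15, 0, 0, 0], [0.4, 0, -0.35, 0, 0, 0], [0.6, 0, -0.55, 0, 0, 0], [0.8, 0, -0.7, 0, 0, 0], [0.95, 0, -0.7, 0, 0, 0], [0.95, 0, -0.7, 0, 0, 0]])

```text
time_s: 22.8
tcp_pos: [435.7, 7.6, 108.6]
tool_rot: [-0.0, 3.135, -0.004]
ft_force: [0.2, -0.2, -0.3]
finger_gap: 47.0
```

```bash
bash look.sh "(625,700,-220,178)"
python3 - <<'E'
from h import *
d=dict(np.load('last_side.npz'));t=dict(np.load('last_top.npz'))
a=cv2.resize(d['img'][160:340,290:460,::-1],(560,593));cv2.imwrite('pics/s5.png',a)
cv2.imwrite('pics/t5.png',cv2.resize(t['img'][120:240,210:430,::-1],None,fx=3.6,fy=3.6))
# near edge of board per y slice: colour step along x in top image at z=16
for n,q in(('top',t),('side',d)):
    X=cloud(q);S=cv2.cvtColor(q['img'],cv2.COLOR_RGB2HSV)[...,1]
    for y in(-150,-130,-75,90,150,165):
        m=(abs(X[...,1]-y)<6)&(X[...,0]>600)&(X[...,0]<700)&(X[...,2]>8)&(X[...,2]<24)&(q['img'].max(2)>80)
        x=X[...,0][m]; print(n,y,np.round(np.percentile(x,[2,98]),1) if len(x) else None,len(x))
E
```

```text
t 22.9 tcp [441.1   7.6 108.5] yaw 0.000 F [ 0.4 -0.2  0. ] q [-0.01  0.3   2.1  -0.    0.73 -1.58]
top board [671.6  11.8] [ 59.9 332.4] yaw -0.0034 L [672.2 179.8] R [ 671.1 -156.2]
 tiles [[677.0, 128.0], [675.0, 52.0], [674.0, -30.0], [672.0, -106.0]]
  tile yaw -0.020 mean rack [103.5  35. ] 4
  rack L [106.9 203. ] R [ 100.1 -133. ]
side board [671.2   8. ] [ 59.3 331.1] yaw -0.0025 L [671.6 176. ] R [ 670.8 -160. ]
 tiles [[677.0, 127.0], [677.0, 51.0], [675.0, -30.0], [673.0, -107.0]]
  tile yaw -0.018 mean rack [104.5  34.2] 4
  rack L [107.5 202.2] R [ 101.5 -133.7]
top -150 [644.7 699.1] 112
top -130 [645.1 698.5] 107
top -75 [644.1 699.2] 116
top 90 [644.3 698.1] 114
top 150 [644. 699.] 86
top 165 [645.7 698.3] 113
side -150 [643.5 699. ] 120
side -130 [644.8 698.1] 114
side -75 [643.5 697.9] 55
side 90 [644.5 698. ] 56
side 150 [644.  694.2] 36
side 165 [644.9 698.9] 46
```

View pics/t5.png

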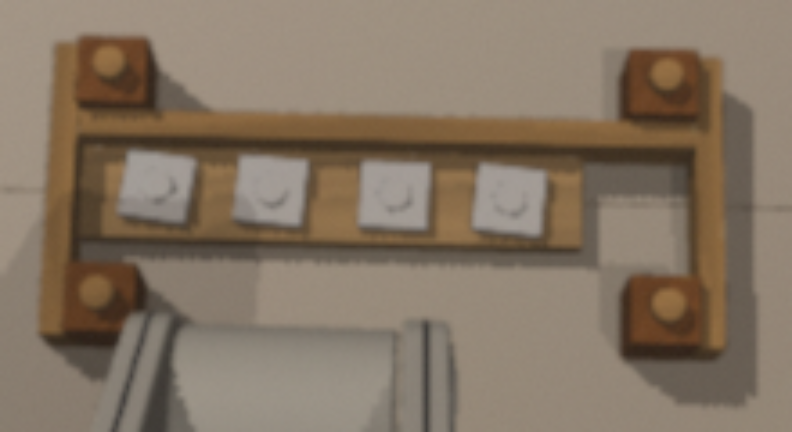

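View pics/s5.png

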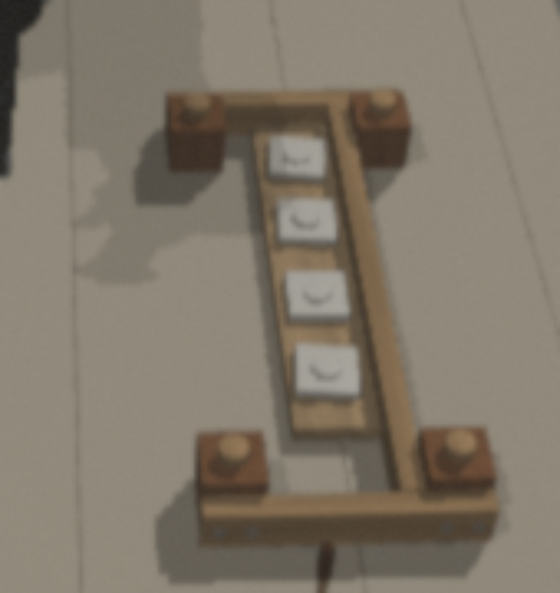

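Run:
```python
from m import *
for n in('top','side'):
    d=dict(np.load(f'last_{n}.npz'))
    for k,b in dict(jar=(380,520,330,440),pot=(520,680,-480,-360),tool=(150,400,150,280)).items():
        P=cloud(d)[sel(d,8,90,b)>0]
        if len(P): print(n,k,np.round(P[:,:2].min(0)),np.round(P[:,:2].max(0)))
print(arm.close_job())
```

```text
top jar [416. 362.] [477. 420.]
top pot [ 587. -440.] [ 653. -371.]
top tool [283. 216.] [368. 249.]
side jar [468. 365.] [478. 407.]
side pot [ 587. -439.] [ 654. -370.]
side tool [193. 204.] [367. 250.]
the job is handed in; nothing more can be done
None
```

I pushed the board into the rack left end first, swung the right end in past the right post, and pressed it against the back rail. I then handed the job in at about 23 s of the 72 s allowed. No verdict was reported.

**How it was pushed:** one push turned the board to about −0.48 rad. A second push along its axis took the left end behind the left post; at that point the left end was at rack x ≈ 106 mm and the right end at about −54 mm. A shut finger then swung the right end in. Last, a half-open finger pair pressed the board against the back rail until the force rose from about 2 N to 9 N. The fingers never gripped or lifted it.

**Last checks, arm clear of everything:**
- **Board:** its near edge lies at world x ≈ 644–645 mm along its whole length in both views. That puts its centre at about rack x 105 mm, parallel to the rail.
- **Tiles:** all four are still on the board.
- **Bystanders:** the jar, brush pot and loop tool are where they started, within about 3 mm. The arm hid part of the jar in the side view and part of the tool in the top view, so for each of these only one view is complete.

**Disagreements:**
- **Fingertip height:** the real fingertips sat about 33–35 mm higher than the stated TCP. The first push passed over the board's edge without touching it, and I corrected for this using the depth images.
- **Board fit:** the fitted rectangle of the final board came out narrow, about 60 mm instead of 64, because I cropped it short of the rail. I relied on the near-edge readings and the contact force instead.
- **Tile line:** the tiles' line differs from the board's by about 0.02 rad. A similar difference showed before they went into the rack, so some of it may be measurement rather than slip.

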